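# Set the lab stirrer to step 6 and start it

### The arm

A 6-joint arm with a two-finger parallel gripper is mounted at the origin on the work surface. World frame = base frame: x ahead of the robot, y to its left, z up, the work surface at z = 0. Lengths are in mm, angles in degrees, forces in N, time in s.
With the tool pointing down it reaches from about 350 to 850 mm from the base axis. Payload 8.1 kg.
Tool frame: the origin (TCP) lies midway between the tips of the shut fingers; the grasp point (between the pads) lies 19 mm behind it; x points along the fingers, z is the direction in which the jaws open and shut, and the axes are right-handed (so a half turn about x gives the same grasp; the last joint's range is limited). The gripper opens to 85 mm and grips with 20 to 120 N. Pads are 22 mm wide; open, the fingers measure 114 mm over their backs; the gripper's body (76 mm by 85 mm) begins 54 mm behind the grasp point. The pads swing forward as they close: fully open they stand 13 mm farther back than shut.
Start: joints at [-74.049, 7.471, 85.268, -0, 87.261, -4.893], TCP at [213.517, -560.728, 231.292] pointing down, gripper open.
Joint ranges: [-169.43, 169.43], [-51.17, 129.36], [1.28, 143.12], [-76.62, 256.62], [0, 156.53], [-152.29, 152.29]. Speed limits (degrees/s): [136.94, 136.94, 159.86, 180, 180, 180].

### API

Orientations are given as [roll, pitch, yaw] about the fixed x, y, z axes, in that order (R = Rz(yaw) Ry(pitch) Rx(roll)).
In Python, from bench import r gives the robot as it stands. The module is installed in compiled form; this text tells all that it offers.
- The arm moves only by the tool servo_tool, never from a script. Its argument "commands" is a list that holds one entry, the list of rows, each a list of 7 numbers: the closure in counts, from 0 (fully open) to 255 (shut), then the shift along the tool's x, y, z in cm, then the turn, a rotation vector about the tool's x, y, z in degrees. A call has 1 to 8 rows; each row is the pose to reach, as a shift and turn from the pose commanded when the call began, along the tool's axes at that moment; what a row does not reach only later rows make up. A row lasts 1/10 s, in which the tool goes at most 50 mm and 8.59 degrees, less where a joint would pass 70% of its speed; a pose out of reach is approached as far as the arm can. A call with a gripper value outside its range is refused whole. The fingers move at their own pace and stop on an object; "force" is the grip in N (left out, the last holds). Time passes only in rows, so rows that repeat a pose let the fingers close. It gives the time, the measured TCP pose, the force and the opening at its end, in the units of the state.
- r.sense(): the state, without advancing time (a new reading comes with each control period).
- r.snapshot(name): name is "scene" or "top" or "wrist"; returns (picture, depth): 420x560x3 uint8, red, green, blue; 420x560 float32, mm along the optical axis (not along the pixel's ray), 0 where there is no reading.
- r.calibration(name): a dict with "fx", "fy", "cx", "cy" (pixels), "dist" ([k1, k2, p1, p2, k3] as OpenCV has them; the pictures are not rectified), "pose" (4x4, takes a point from camera to world coordinates). Camera axes: x right, y down, z forward; pixel columns grow to the right and rows downward; lengths in mm; the calibration is good to about 2 mm. A picture is of the moment at which its call begins: read the wrist's pose just before it. calibration takes no time and is no camera call; for the wrist camera it gives the pose at the moment of the call.
- r.hand_in(): hands the job in, once; it reports no verdict.
The state is a dict: "time": time; "joint_pos": joint angles; "qd": joint speeds; "joint_efforts": joint torques, N m; "tool_pos": TCP position; "tcp_rot": TCP orientation; "ft_force": force on the tool from outside, world axes, zero at the start; "wrist_torque": the same for the moment, N m; "finger_gap": finger opening in mm.
Only numpy, scipy, OpenCV 4.12 (cv2) and the standard library are available. Lean on these libraries where they do the work, as an engineer would, in place of code of your own. Each camera call takes 0.05 s, during which the arm holds its last target.

### The job

Set the stirrer's speed selector to step 6, the sixth short mark clockwise from the long 'off' mark, by pushing its bar round click by click with a fingertip, without gripping it and without turning it past step 6. Then, with the selector resting there, press the round start button fully down with a fingertip, let it come back up, and take the hand away. Leave the beaker, bottle, tube rack and tip box standing where they are.

Things in the scene. Friction and masses are not known exactly. Their poses are not given: they have to be found in the camera images.
- stirrer: White lab stirrer fixed on the bench, 200 (x) x 340 (y) x 70 mm high. Origin: centre of its underside; x points from its front to its back, y to its left seen from the front. Round white plate, 148 mm across, at its right (-y) end; flat control deck, 70 mm above the bench, at its left end, with the selector's axis at (15, 75) mm and the start button at (-68, 138) mm.
- selector (a joint): Selector angle, rad, growing clockwise seen from above. 0 = off, pointer at the long black mark, 135 deg anticlockwise from the stirrer's x. A click every 0.5236 rad, each with a short black mark: steps 0 (off) to 9, end stops there; step 6 = 3.1416. Pushed past half-way to the next step it snaps on into it by itself; this takes about 0.1 N m at most. Starts at rest at one of steps 0 to 3.
- selector_top (a point): On the black selector's upright axis, at its bar's top, 106 mm above the bench; turns with it: x along the bar to the pointer end, z up. Selector: flat disc 76 mm across, its top 9 mm above the deck, with an upright bar 12 mm thick across it, from 36 mm behind the axis to 38 mm ahead, 27 mm high above the disc, to be pushed on its flat sides. Pointer end: pointed nose, white line on top.
- selector_nose (a point): Tip of the pointer's nose, at the top of the bar, 38 mm from the turning axis.
- start (a joint): Travel of the start button in m: 0 = up, 0.006 = fully down; it springs back. Fully down takes about 5 N.
- start_top (a point): Centre of the top of the round black start button, 28 mm in diameter, in a grey housing at the front left corner of the deck; pressed straight down.
- beaker_mid (a point): Glass beaker standing on the stirrer's plate, loose, 70 mm in diameter, 95 mm high; this point is its centre. To be left standing where it is.
- bottle_mid (a point): Glass bottle with a blue cap standing on the bench beyond the stirrer's right end, loose, 72 mm in diameter, 160 mm high; this point is its centre. To be left standing where it is.
- rack_mid (a point): White rack of capped tubes on the bench behind the stirrer, loose, 160 x 70 mm, 94 mm high; this point is its centre. To be left standing where it is.
- tipbox_mid (a point): Green box of pipette tips beyond the stirrer's left end, loose, 85 x 120 mm, 60 mm high; this point is 24 mm above the bench, at its centre. To be left standing where it is.

How it is judged:
By the outcome, as a careful person would: the job done as asked, in the order asked, and still so for the second after the job is handed in, with the robot touching nothing.
It also fails if it takes over 64 s, if anything falls off the work surface, if the arm or the gripper's body presses on something with over 40 N, if the wrist force passes 120 N, or if a joint passes its speed limit or range.

## Working session

There is one attempt and no reset: what is moved stays moved. The work goes in short steps, Python scripts to look and compute and a tool call to move; the robot and the scene stay as the last step left them, time stands still between calls to the robot, and variables do not carry over. Pictures are saved under pics/ and viewed, and the job is handed in when it is done.

Besides the shell and the picture viewer there is one more tool, called after "Call:" as name(argument=value, ...) on one line, values as JSON. servo_tool: Moves the arm, as the interface text tells. Its arguments: {"type":"object","properties":{"commands":{"type":"array","items":{"type":"array","items":{"type":"array","items":{"type":"number"}}}},"force":{"type":"number"}},"required":["commands"]}

```bash
mkdir -p pics; python3 - <<'E'
from bench import r
import cv2,numpy as np
s=r.sense()
for k,v in s.items(): print(k,v)
for n in ["scene","top","wrist"]:
    c=r.calibration(n); print(n,{k:np.round(v,3).tolist() for k,v in c.items()})
    p,d=r.snapshot(n); cv2.imwrite(f"pics/{n}0.png",p[:,:,::-1]); np.savez(f"{n}0.npz",p=p,d=d,**{k:np.array(v) for k,v in c.items()})
E
```

```text
time 0.0
joint_pos [-7.40514708e+01  7.51508940e+00  8.53307465e+01 -3.30735452e-04
  8.72606663e+01 -4.89459016e+00]
qd [ 0.00205245 -0.06407328  0.08242331  0.04333993  0.07476603 -0.02564885]
joint_efforts [-9.70478577e-04 -5.69403541e+01 -5.00549054e+01 -6.87056090e-04
  1.49675715e-02 -2.92745847e-05]
tool_pos [ 213.33710825 -560.19783295  230.23055892]
tcp_rot [175.2831182   89.89349732 106.12625365]
ft_force [ 0.76063139  0.53598159 -0.32829165]
wrist_torque [-0.02191328 -0.01778109 -0.00334151]
finger_gap 85.68930407501817
scene {'fx': 415.866, 'fy': 415.866, 'cx': 281.598, 'cy': 209.775, 'dist': [-0.044, 0.0, 0.0, 0.0, 0.0], 'pose': [[-0.402, 0.784, -0.474, 1086.159], [0.916, 0.342, -0.211, 192.748], [-0.003, -0.518, -0.855, 967.063], [0.0, 0.0, 0.0, 1.0]]}
top {'fx': 476.484, 'fy': 476.484, 'cx': 285.191, 'cy': 196.817, 'dist': [-0.139, 0.0, 0.0, 0.0, 0.0], 'pose': [[0.014, -0.993, 0.119, 501.507], [-1.0, -0.017, -0.022, -12.768], [0.024, -0.119, -0.993, 1178.682], [0.0, 0.0, 0.0, 1.0]]}
wrist {'fx': 343.034, 'fy': 343.034, 'cx': 282.743, 'cy': 209.527, 'dist': [0.002, 0.0, 0.0, 0.0, 0.0], 'pose': [[0.356, -0.896, -0.265, 280.033], [-0.934, -0.342, -0.099, -535.894], [-0.002, 0.283, -0.959, 373.388], [0.0, 0.0, 0.0, 1.0]]}
```

View pics/scene0.png

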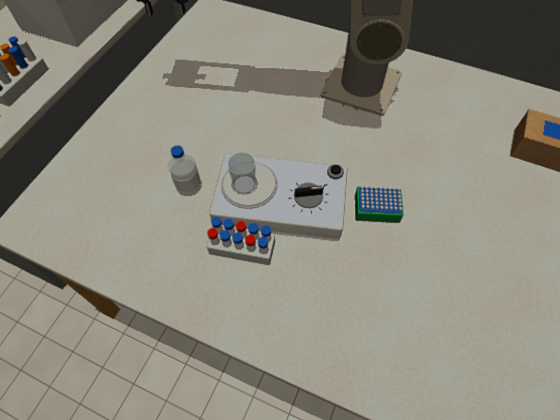

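View pics/top0.png

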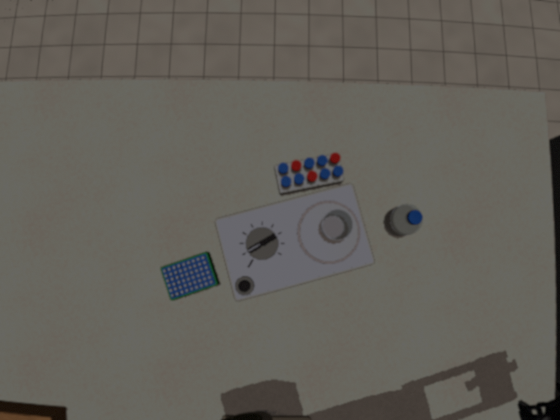

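The scene view shows the stirrer from behind; the top view puts the stirrer at about (295,240), the selector at (262,243) and the button at (244,286). Next I'll localise them with depth.

```bash
cat > h.py <<'E'
import cv2,numpy as np
def load(f):
    z=np.load(f); return {k:z[k] for k in z.files}
def K(c): return np.array([[c['fx'],0,c['cx']],[0,c['fy'],c['cy']],[0,0,1.]],float)
def cloud(c):
    h,w=c['d'].shape; u,v=np.meshgrid(np.arange(w),np.arange(h))
    pts=np.stack([u,v],-1).reshape(-1,1,2).astype(np.float64)
    n=cv2.undistortPoints(pts,K(c),np.array(c['dist'],float)).reshape(h,w,2)
    P=np.concatenate([n*c['d'][...,None],c['d'][...,None]],-1)
    T=np.array(c['pose']); W=P@T[:3,:3].T+T[:3,3]; W[c['d']<=0]=np.nan
    return W
def atz(c,uv,z):
    n=cv2.undistortPoints(np.array(uv,float).reshape(-1,1,2),K(c),np.array(c['dist'],float)).reshape(-1,2)
    T=np.array(c['pose']); D=np.c_[n,np.ones(len(n))]@T[:3,:3].T; o=T[:3,3]
    return o+D*((z-o[2])/D[:,2])[:,None]
def proj(c,P):
    T=np.linalg.inv(np.array(c['pose'])); 
    return cv2.projectPoints(np.array(P,float).reshape(-1,1,3),cv2.Rodrigues(T[:3,:3])[0],T[:3,3],K(c),np.array(c['dist'],float))[0].reshape(-1,2)
def ortho(c,z,cx,cy,half,s):
    # rectified plan view at height z: up=+x, left=+y ; s px/mm
    n=int(2*half*s); i,j=np.mgrid[0:n,0:n]
    X=cx+half-i/s; Y=cy+half-j/s
    uv=proj(c,np.stack([X,Y,np.full_like(X,z,float)],-1).reshape(-1,3)).reshape(n,n,2).astype(np.float32)
    return cv2.remap(c['p'],uv[...,0],uv[...,1],cv2.INTER_CUBIC)
E
python3 - <<'E'
from h import *
for n in ["top","scene"]:
    c=load(n+"0.npz"); W=cloud(c)
    roi=(W[...,0]>250)&(W[...,0]<750)&(abs(W[...,1])<350)
    tab=roi&(abs(W[...,2])<12); print(n,"table z",np.nanmedian(W[...,2][tab]))
    m=roi&(abs(W[...,2]-70)<6)
    k,lab,st,ce=cv2.connectedComponentsWithStats(m.astype(np.uint8)); b=1+np.argmax(st[1:,4])
    P=W[lab==b]; print("deck z",np.median(P[:,2]),len(P))
    R=cv2.minAreaRect(P[:,:2].astype(np.float32)); print(R, cv2.boxPoints(R))
    for lo,hi in [(95,120),(75,84),(88,94)]:
        mm=roi&(W[...,2]>lo)&(W[...,2]<hi)
        k,lab,st,ce=cv2.connectedComponentsWithStats(mm.astype(np.uint8))
        for i in range(1,k):
            if st[i,4]>8: print(lo,hi,st[i,4],W[lab==i].mean(0).round(1),ce[i].round(1))
E
```

```text
top table z -0.40876757100636496
deck z 69.5401844740179 8357
((531.9383544921875, -59.39056396484375), (200.15786743164062, 338.49505615234375), 16.08302879333496) [[ 388.8897     75.507965]
 [ 482.66302  -249.73883 ]
 [ 674.987    -194.2891  ]
 [ 581.2137    130.9577  ]]
95 120 13 [696.3 -31.7  96.6] [283.5 168.9]
95 120 11 [689.8 -99.   96.2] [312.6 172.3]
95 120 404 [ 582.7 -308.5  108.1] [404.  219.5]
95 120 83 [ 574.7 -163.2  108.1] [341.  222.2]
95 120 172 [526.7  14.9 105.2] [261.8 242.4]
75 84 1824 [ 547.4 -130.5   78.5] [325.1 234.6]
75 84 22 [ 574.1 -288.3   78.9] [392.3 224. ]
75 84 265 [ 567.3 -149.    81.8] [333.3 226. ]
75 84 311 [543.4  25.8  78.6] [257.4 235.3]
75 84 334 [509.6   6.3  78.8] [265.6 250.2]
75 84 161 [428.3  53.3  80.9] [244.4 285.5]
88 94 65 [ 727.8 -151.4   92.2] [335.  156.9]
88 94 60 [ 721.5 -122.8   92.1] [322.8 159.4]
88 94 59 [713.9 -91.   92.3] [309.2 162.3]
88 94 56 [707.1 -61.6  92. ] [296.5 164.9]
88 94 59 [701.2 -30.6  91.7] [283.1 167.2]
88 94 60 [ 696.5 -158.    92. ] [337.8 170.2]
88 94 48 [ 691.1 -128.3   91.9] [325.1 172.3]
88 94 51 [68
[... 1565 characters left out ...]
7 [540.3   2.   91. ] [300.5 194.3]
88 94 10 [523.9  29.   90.9] [312.8 192.9]
88 94 19 [ 684.4 -132.8   92.8] [226.4 220.9]
88 94 19 [ 699.2 -150.9   91.5] [216.9 223.4]
88 94 21 [ 692.7 -122.1   91.8] [228.8 225.4]
88 94 12 [672.2 -70.8  93.1] [251.6 225.8]
88 94 24 [686.6 -93.3  92.4] [240.5 227.4]
88 94 20 [680.6 -61.   91.6] [253.8 230.3]
88 94 42 [669.1 -34.4  92.3] [265.9 230.2]
88 94 25 [ 725.6 -155.1   93.1] [210.1 231.3]
88 94 9 [ 714.1 -122.1   92.9] [224.6 232.3]
88 94 10 [ 726.5 -140.1   91.8] [215.5 234.1]
88 94 20 [ 727.  -118.7   92.2] [223.4 237.4]
88 94 31 [718.6 -88.5  91.6] [236.3 239.2]
88 94 45 [706.7 -59.1  92.2] [249.7 239.4]
88 94 26 [699.5 -33.   92.8] [261.  240.8]
```

View pics/wrist0.png

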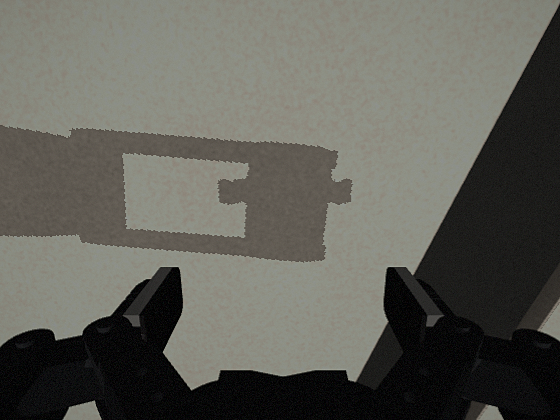

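```bash
python3 - <<'E'
from h import *
o=[]
for n in ["top","scene"]:
    c=load(n+"0.npz"); W=cloud(c)
    m=(np.hypot(W[...,0]-525.8,W[...,1]-17)<50)&(W[...,2]>100)
    P=W[m][:,:2]; P0=P.mean(0); u,s,vt=np.linalg.svd(P-P0); print(n,P0,vt[0],np.degrees(np.arctan2(vt[0,1],vt[0,0])),s,np.ptp((P-P0)@vt[0]))
    for z in (70,106):
        im=ortho(c,z,525.7,17,75,2.6)[:,:,::-1]
        im=np.clip(im.astype(float)*1.4,0,255).astype(np.uint8); o.append(im)
cv2.imwrite("pics/o.png",np.vstack([np.hstack(o[:2]),np.hstack(o[2:])])[:, :])
print(o[0].shape)
E
```

```text
top [526.676245    14.88423264] [-0.51913689  0.85469111] 121.2743733881231 [269.60854599  45.37761113] 73.50219224728707
scene [525.98578325  17.84017695] [ 0.52667355 -0.85006763] -58.21902553385187 [249.00625012  44.93562116] 72.22434019802003
(390, 390, 3)
```

```bash
python3 - <<'E'
import cv2
i=cv2.imread('pics/o.png'); s=590/i.shape[0]; cv2.imwrite('pics/o1.png',cv2.resize(i,None,fx=s,fy=s))
E
```

```text
(no output)
```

View pics/o1.png

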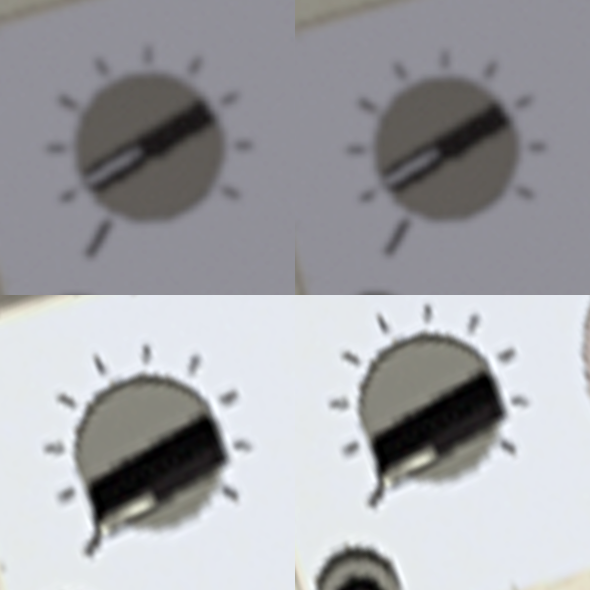

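```bash
python3 - <<'E'
from bench import r
from scipy.spatial.transform import Rotation as R
import numpy as np
s=r.sense(); M=R.from_euler('xyz',s['tcp_rot'],degrees=True).as_matrix(); print(M.round(3))
print("y ang",np.degrees(np.arctan2(M[1,1],M[0,1])),"z ang",np.degrees(np.arctan2(M[1,2],M[0,2])))
from h import *
c=load("wrist0.npz"); T=np.array(c['pose']); print("cam in tool", (M.T@(T[:3,3]-s['tool_pos'])).round(1)); print((M.T@T[:3,:3]).round(3))
E
```

```text
[[-0.     0.935  0.356]
 [ 0.001  0.356 -0.935]
 [-1.     0.    -0.001]]
y ang 20.843908732085122 z ang -69.15608346508184
cam in tool [-142.9   71.     0.7]
[[ 0.    -0.283  0.959]
 [ 0.001 -0.959 -0.283]
 [ 1.     0.001 -0.   ]]
```

```bash
cat > plan.py <<'E'
from bench import r
from scipy.spatial.transform import Rotation as R
import numpy as np
def state():
    s=r.sense(); M=R.from_euler('xyz',s['tcp_rot'],degrees=True).as_matrix()
    return s,M
def to(p,zang,full=None):
    """shift in cm (tool axes) and turn (rotvec deg) from measured pose to tool-down, z axis at zang"""
    s,M=state(); sh=M.T@(np.array(p)-s['tool_pos'])/10
    a=np.radians(zang); z=np.array([np.cos(a),np.sin(a),0]); x=np.array([0,0,-1.]); y=np.cross(z,x)
    rv=R.from_matrix(M.T@np.c_[x,y,z]).as_rotvec(degrees=True)
    print("t",round(s['time'],2),"pos",s['tool_pos'].round(1),"zang",round(np.degrees(np.arctan2(M[1,2],M[0,2])),1),"F",s['ft_force'].round(1),"gap",round(s['finger_gap'],1),"q",s['joint_pos'].round(0))
    print("shift cm",sh.round(2),"turn",rv.round(1)); return sh,rv
E
python3 -c "
from plan import *
to([305,-367,230],-69.2+64)
to([491,22,150],120.9)"
```

```text
t 0.15 pos [ 213.4 -560.3  230.5] zang -69.2 F [-0.1 -0.4  0.1] gap 85.4 q [-74.   8.  85.  -0.  87.  -5.]
shift cm [  0.07  15.44 -14.81] turn [-64.   -0.1  -0.1]
t 0.15 pos [ 213.4 -560.3  230.5] zang -69.2 F [-0.1 -0.4  0.1] gap 85.4 q [-74.   8.  85.  -0.  87.  -5.]
shift cm [  8.12  46.66 -44.53] turn [ 1.699e+02 -0.000e+00  1.000e-01]
```

Call:
servo_tool(commands=[[[255,0,1,-1,-5,0,0],[255,0,3,-3,-13,0,0],[255,0,5.5,-5.2,-21,0,0],[255,0,8,-7.6,-29,0,0],[255,0,10.5,-10,-37,0,0],[255,0,13,-12.4,-45,0,0],[255,0,15.5,-14.8,-53,0,0],[255,0,18,-17.2,-61,0,0]]], force=40)

```text
time: 0.95
tool_pos: [320.8, -334.5, 231.0]
tcp_rot: [122.7, 90.0, 114.9]
ft_force: [1.0, -0.3, 0.5]
finger_gap: -0.1
```

```bash
python3 -c "
from plan import *
to([450,-80,210],60)
to([491,22,150],120.9)"
```

```text
t 0.95 pos [ 320.8 -334.5  231. ] zang -7.8 F [ 1.  -0.3  0.5] gap -0.1 q [-53. -14. 106.   0.  88. -45.]
shift cm [ 2.11 26.98  9.33] turn [-67.8   0.   -0. ]
t 0.95 pos [ 320.8 -334.5  231. ] zang -7.8 F [ 1.  -0.3  0.5] gap -0.1 q [-53. -14. 106.   0.  88. -45.]
shift cm [ 8.11 37.64 12.  ] turn [-128.7    0.    -0. ]
```

Call:
servo_tool(commands=[[[255,0,3,1,-8,0,0],[255,0.3,6.5,2.2,-16,0,0],[255,0.6,10,3.4,-24,0,0],[255,0.9,13.5,4.6,-32,0,0],[255,1.2,17,5.8,-40,0,0],[255,1.5,20.5,7,-48,0,0],[255,1.8,24,8.2,-56,0,0],[255,2.1,27,9.3,-64,0,0]]])

```text
time: 1.75
tool_pos: [451.3, -80.1, 210.0]
tcp_rot: [44.8, 90.0, 101.0]
ft_force: [0.3, -0.4, -0.1]
finger_gap: 0.2
```

```bash
python3 -c "
from plan import *
to([491,22,150],120.9)"
```

```text
t 1.75 pos [451.3 -80.1 210. ] zang 56.2 F [ 0.3 -0.4 -0.1] gap 0.2 q [-16. -14. 109.   0.  86. -73.]
shift cm [ 6.    2.37 10.69] turn [-64.7   0.   -0. ]
```

Call:
servo_tool(commands=[[[255,0,0.4,1.5,-8,0,0],[255,0.5,0.8,3,-16,0,0],[255,1,1.2,4.5,-24,0,0],[255,1.5,1.6,6,-32,0,0],[255,2,1.9,7.5,-40,0,0],[255,2.5,2.1,9,-48,0,0],[255,3,2.3,10,-56.4,0,0],[255,3.5,2.4,10.7,-64.7,0,0]]])

```text
time: 2.55
tool_pos: [491.1, 20.9, 174.8]
tcp_rot: [43.6, 90.0, 164.5]
ft_force: [0.5, 0.3, 0.4]
finger_gap: -0.1
```

```bash
python3 - <<'E'
from plan import *
from h import *
to([491,22,150],120.9)
to([491,22,87],120.9)
for n in ["scene","top","wrist"]:
    c=r.calibration(n)
    p,d=r.snapshot(n); cv2.imwrite(f"pics/{n}1.png",p[:,:,::-1]); np.savez(f"{n}1.npz",p=p,d=d,**{k:np.array(v) for k,v in c.items()})
s,M=state()
c=load("wrist1.npz"); W=cloud(c)
# finger geometry in tool frame
L=(W-s['tool_pos'])@M
m=(L[...,0]>-60)&(L[...,0]<5)&(abs(L[...,1])<30)&(abs(L[...,2])<40)
for a in range(-60,5,6):
    k=m&(L[...,0]>=a)&(L[...,0]<a+6)
    if k.sum(): print(a,k.sum(),np.nanpercentile(L[k],[2,98],axis=0).round(1)[:,1:].tolist())
E
```

```text
t 2.55 pos [491.1  20.9 174.8] zang 120.9 F [0.5 0.3 0.4] gap -0.1 q [  -4.   -8.  106.    0.   81. -124.]
shift cm [ 2.48 -0.05  0.09] turn [ 0.  0. -0.]
t 2.55 pos [491.1  20.9 174.8] zang 120.9 F [0.5 0.3 0.4] gap -0.1 q [  -4.   -8.  106.    0.   81. -124.]
shift cm [ 8.78 -0.05  0.09] turn [ 0.  0. -0.]
-60 5656 [[-7.3, -37.1], [13.4, 36.8]]
-54 3009 [[-7.3, -34.1], [14.6, 33.6]]
-48 1698 [[-6.5, -27.0], [14.5, 26.8]]
-42 851 [[-9.3, -12.1], [13.1, 11.6]]
-36 355 [[7.6, -12.8], [12.4, 12.4]]
-30 552 [[7.2, -13.3], [12.2, 12.9]]
-24 475 [[7.1, -13.2], [12.3, 12.9]]
-18 427 [[7.2, -13.3], [12.3, 12.9]]
-12 331 [[7.3, -12.5], [12.3, 12.2]]
-6 54 [[11.2, -6.5], [12.2, 5.6]]
```

View pics/wrist1.png

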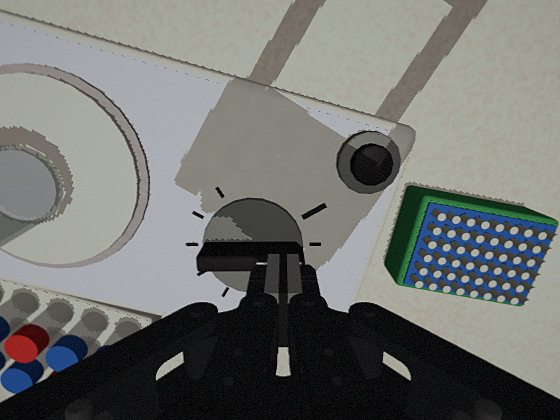

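View pics/scene1.png

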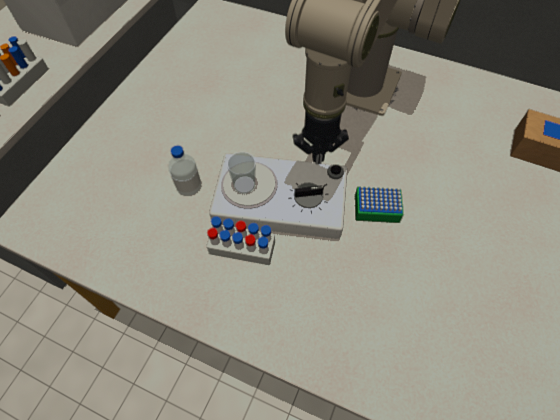

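Call:
servo_tool(commands=[[[255,1,0,0,0,0,0],[255,2.5,0,0.1,0,0,0],[255,4,0,0.1,0,0,0],[255,5.5,0,0.1,0,0,0],[255,7,0,0.1,0,0,0],[255,8,0,0.1,0,0,0],[255,8.6,0,0.1,0,0,0],[255,8.75,0,0.1,0,0,0]]])

```text
time: 3.5
tool_pos: [490.1, 21.0, 86.9]
tcp_rot: [55.8, 89.9, 176.4]
ft_force: [0.2, -0.6, 0.3]
finger_gap: -0.3
```

```bash
python3 - <<'E'
from plan import *
from h import *
to([491,22,87],120.9)
for n in ["top","wrist"]:
    c=r.calibration(n)
    p,d=r.snapshot(n); cv2.imwrite(f"pics/{n}2.png",p[:,:,::-1]); np.savez(f"{n}2.npz",p=p,d=d,**{k:np.array(v) for k,v in c.items()})
A=np.array([525.8,17.0])
for ph in (120.9,100.9):
    a=np.radians(ph); Rm=np.array([[np.cos(a),-np.sin(a)],[np.sin(a),np.cos(a)]])
    print(ph,A+Rm@[22,18])
for D in range(0,41,5):
    t=np.radians(D);c,s=np.cos(t),np.sin(t); print(D,"y",round((-1.8+1.8*c-2.2*s),2),"z",round(-2.2+1.8*s+2.2*c,2))
E
```

```text
t 3.5 pos [490.1  21.   86.9] zang 120.5 F [ 0.2 -0.6  0.3] gap -0.3 q [  -4.   -3.  111.    0.   71. -124.]
shift cm [-0.01 -0.12  0.04] turn [-0.4  0.  -0.1]
120.9 [499.05692415  26.63368539]
100.9 [503.96464343  35.19937371]
0 y 0.0 z 0.0
5 y -0.2 z 0.15
10 y -0.41 z 0.28
15 y -0.63 z 0.39
20 y -0.86 z 0.48
25 y -1.1 z 0.55
30 y -1.34 z 0.61
35 y -1.59 z 0.63
40 y -1.84 z 0.64
```

View pics/wrist2.png

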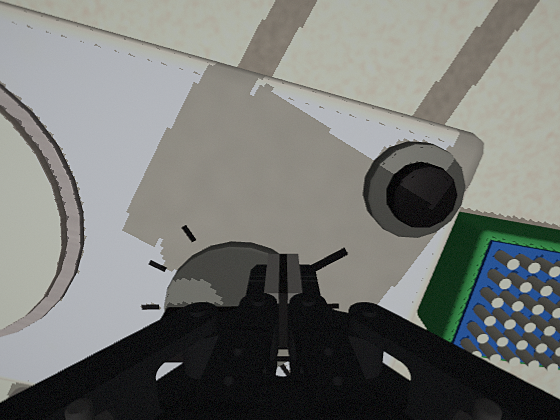

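Call:
servo_tool(commands=[[[255,0,-0.5,0,0,0,0],[255,0,-1.05,0,0,0,0],[255,0,-1.25,0.15,5,0,0],[255,0,-1.46,0.28,10,0,0],[255,0,-1.68,0.39,15,0,0],[255,0,-1.91,0.48,20,0,0],[255,0,-1.96,0.5,21,0,0],[255,0,-1.96,0.5,21,0,0]]])

```text
time: 4.4
tool_pos: [505.5, 35.5, 88.2]
tcp_rot: [-96.5, 90.0, 3.2]
ft_force: [-0.3, -0.1, -0.1]
finger_gap: -0.2
```

```bash
cat > snap.py <<'E'
import sys
from plan import *
from h import *
k=sys.argv[1]; names=sys.argv[2].split(',')
A=np.array([525.8,17.0])
s,M=state(); za=np.arctan2(M[1,2],M[0,2]); Rm=np.array([[np.cos(za),-np.sin(za)],[np.sin(za),np.cos(za)]])
print("t",round(s['time'],2),"pos",s['tool_pos'].round(1),"zang",np.degrees(za).round(1),"F",s['ft_force'].round(1),"finger in bar frame",(Rm.T@(s['tool_pos'][:2]-A)).round(1))
for n in names:
    c=r.calibration(n)
    p,d=r.snapshot(n); np.savez(f"{n}{k}.npz",p=p,d=d,**{q:np.array(v) for q,v in c.items()})
    c['p']=p;c['d']=d
    W=cloud(c); H=np.hypot(W[...,0]-A[0],W[...,1]-A[1])
    m=(H<42)&(abs(W[...,2]-106)<3.5)&(np.asarray(p).max(-1)<250)
    im=np.hstack([ortho(c,z,525.7,17,75,2.6)[:,:,::-1] for z in (70,106)])
    cv2.imwrite(f"pics/{n}{k}.png",np.clip(im*1.4,0,255).astype(np.uint8) if n!="wrist" else p[:,:,::-1])
E
python3 snap.py 3 top,scene
```

```text
t 4.4 pos [505.5  35.5  88.2] zang 99.7 F [-0.3 -0.1 -0.1] finger in bar frame [21.7 16.9]
```

View pics/scene3.png

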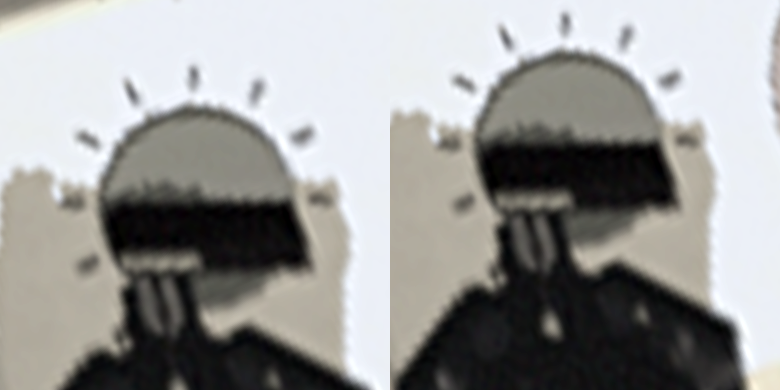

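View pics/top3.png

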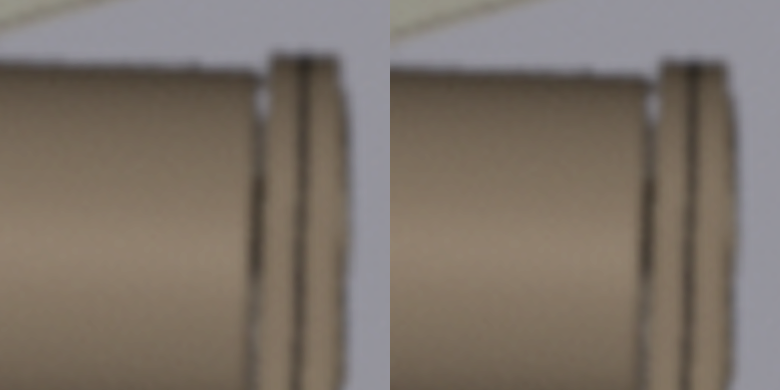

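Call:
servo_tool(commands=[[[255,0.05,-0.2,0.14,5,0,0],[255,0.05,-0.41,0.26,10,0,0],[255,0.05,-0.63,0.36,15,0,0],[255,0.05,-0.85,0.45,20,0,0],[255,0.05,-1.09,0.51,25,0,0],[255,0.05,-1.28,0.55,29,0,0],[255,0.05,-1.28,0.55,29,0,0]]])

```text
time: 5.2
tool_pos: [516.8, 42.9, 87.4]
tcp_rot: [-61.5, 90.0, 9.0]
ft_force: [0.5, -0.3, -0.2]
finger_gap: 0.2
```

```bash
python3 snap.py 4 scene
```

```text
t 5.2 pos [516.8  42.9  87.4] zang 70.6 F [ 0.5 -0.3 -0.2] finger in bar frame [21.5 17.1]
```

View pics/scene4.png

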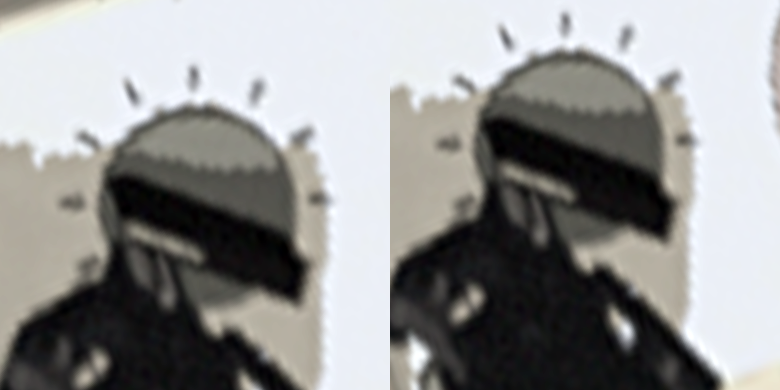

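Call:
servo_tool(commands=[[[255,0,-0.2,0.14,5,0,0],[255,0,-0.41,0.26,10,0,0],[255,0,-0.63,0.36,15,0,0],[255,0,-0.85,0.45,20,0,0],[255,0,-1.09,0.51,25,0,0],[255,0,-1.33,0.55,30,0,0],[255,0,-1.33,0.55,30,0,0]]])

```text
time: 5.95
tool_pos: [531.3, 43.6, 87.4]
tcp_rot: [-43.1, 90.0, -2.4]
ft_force: [0.3, -0.5, -0.6]
finger_gap: -0.2
```

```bash
python3 snap.py 5 scene
```

```text
t 5.95 pos [531.3  43.6  87.4] zang 40.6 F [ 0.3 -0.5 -0.6] finger in bar frame [21.4 16.6]
```

View pics/scene5.png

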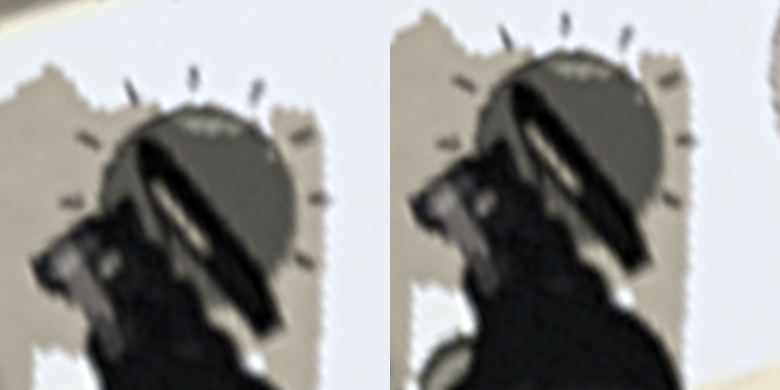

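Call:
servo_tool(commands=[[[255,0,-0.2,0.14,5,0,0],[255,0,-0.41,0.26,10,0,0],[255,0,-0.63,0.36,15,0,0],[255,0,-0.85,0.45,20,0,0],[255,0,-1.07,0.51,25,0,0],[255,0,-1.31,0.56,30,0,0],[255,0,-1.31,0.56,30,0,0]]])

```text
time: 6.7
tool_pos: [543.9, 37.1, 87.3]
tcp_rot: [-45.1, 90.0, -34.5]
ft_force: [-0.7, 0.3, -0.2]
finger_gap: -0.2
```

```bash
python3 snap.py 6 scene
```

```text
t 6.7 pos [543.9  37.1  87.3] zang 10.7 F [-0.7  0.3 -0.2] finger in bar frame [21.6 16.4]
```

View pics/scene6.png

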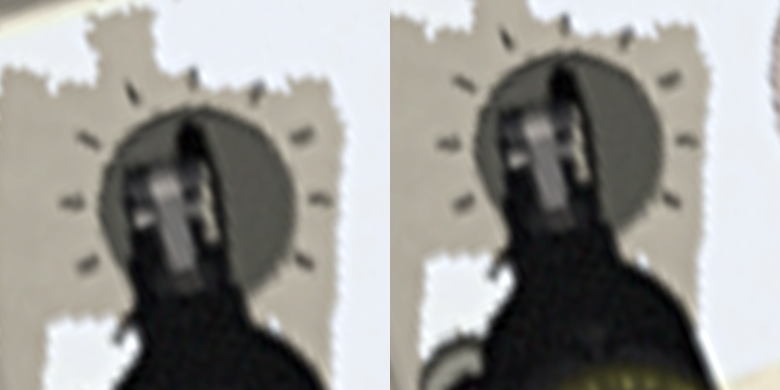

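Call:
servo_tool(commands=[[[255,0,-0.2,0.14,5,0,0],[255,0,-0.41,0.26,10,0,0],[255,0,-0.58,0.34,14,0,0],[255,0,-0.76,0.41,18,0,0],[255,0,-0.9,0.46,21,0,0],[255,0,-1.04,0.5,24,0,0],[255,0,-1.13,0.52,26,0,0],[255,0,-1.21,0.54,28,0,0]]])

```text
time: 7.55
tool_pos: [551.3, 26.4, 87.3]
tcp_rot: [22.4, 90.0, 5.2]
ft_force: [0.4, -0.2, 0.5]
finger_gap: 0.4
```

```bash
python3 snap.py 7 scene
```

```text
t 7.55 pos [551.3  26.4  87.3] zang -17.2 F [ 0.4 -0.2  0.5] finger in bar frame [21.6 16.6]
```

View pics/scene7.png

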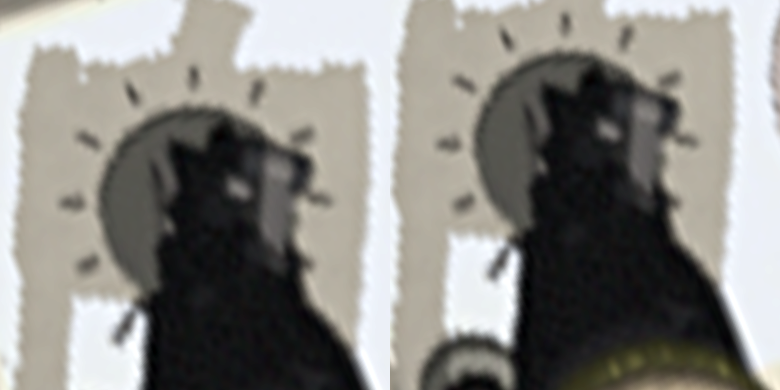

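Call:
servo_tool(commands=[[[255,0,0.3,0,0,0,0],[255,0,0.6,0,0,0,0],[255,-1,0.6,0,0,0,0],[255,-2.5,0.6,0,0,0,0],[255,-4,0.6,0,0,0,0],[255,-5.5,0.6,0,0,0,0],[255,-7,0.6,0,0,0,0],[255,-8,0.6,0,0,0,0]]])

```text
time: 8.4
tool_pos: [554.0, 32.0, 169.9]
tcp_rot: [14.8, 89.9, -2.7]
ft_force: [-0.4, 1.4, -0.0]
finger_gap: 0.1
```

```bash
python3 snap.py 8 scene,wrist; python3 -c "
from plan import *
to([428.5,54.5,130],60)
to([428.5,54.5,130],90)"
```

```text
t 8.4 pos [554.   32.  169.9] zang -17.4 F [-0.4  1.4 -0. ] finger in bar frame [22.4 22.8]
t 8.5 pos [554.5  32.  169.9] zang -17.5 F [0.5 0.4 1.2] gap -0.2 q [-2.  2. 97. -0. 80. 15.]
shift cm [  3.94  -1.64 -12.71] turn [-77.5   0.2   0.1]
t 8.5 pos [554.5  32.  169.9] zang -17.5 F [0.5 0.4 1.2] gap -0.2 q [-2.  2. 97. -0. 80. 15.]
shift cm [  3.94  -1.64 -12.71] turn [-107.5    0.2    0.2]
```

View pics/scene8.png

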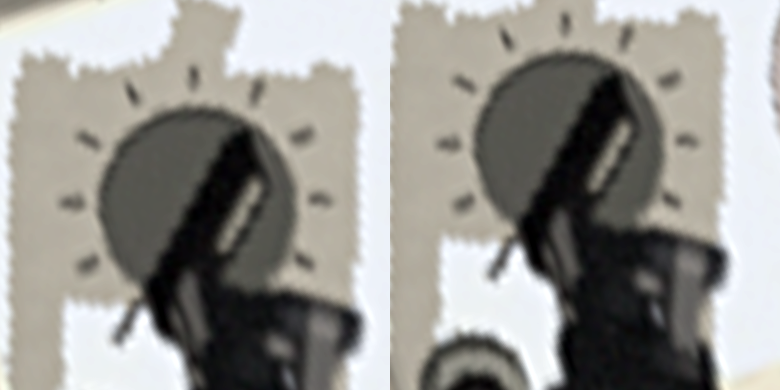

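View pics/wrist8.png

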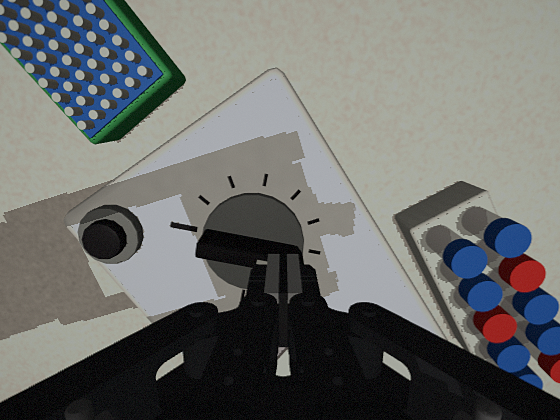

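```bash
python3 - <<'E'
from h import *
for f in ["wrist8","scene8","top0"]:
    c=load(f+".npz"); W=cloud(c); H=np.hypot(W[...,0]-428.5,W[...,1]-54.5)
    m=(H<30)&(W[...,2]>87)&(W[...,2]<96); P=W[m]
    print(f,m.sum(),P.mean(0).round(1),cv2.minEnclosingCircle(P[:,:2].astype(np.float32)),np.percentile(P[:,2],[10,50,90]).round(1))
    m=(H<30)&(W[...,2]>74)&(W[...,2]<86);print(np.percentile(W[m][:,2],[10,50,90]).round(1), cv2.minEnclosingCircle(W[m][:,:2].astype(np.float32)))
    m=(np.hypot(W[...,0]-525.8,W[...,1]-17)<42)&(W[...,2]>103)&(W[...,2]<109)
    if f!="top0" and m.sum()>50:
        P=W[m][:,:2]; P0=P.mean(0); v=np.linalg.svd(P-P0)[2][0]; print("bar",m.sum(),P0,np.degrees(np.arctan2(v[1],v[0])))
E
```

```text
wrist8 1242 [430.6  53.6  92. ] ((429.1314697265625, 52.97237014770508), 14.204463005065918) [90.3 92.3 93.3]
[78.2 82.4 83.4] ((429.1562194824219, 52.68369674682617), 22.153488159179688)
bar 1237 [515.36892701  22.22551769] -27.130723501878933
scene8 76 [429.   55.3  92.4] ((427.8468017578125, 52.63047790527344), 16.121620178222656) [89.6 92.5 94.7]
[76.9 82.3 85.1] ((430.1281433105469, 57.349308013916016), 24.50973129272461)
bar 85 [532.2636879   14.10847779] -31.44372515442701
top0 115 [428.5  53.2  91.3] ((427.7905578613281, 51.35430145263672), 15.911500930786133) [89.  91.2 93.3]
[78.3 81.2 83.6] ((428.26171875, 53.61418151855469), 22.316112518310547)
```

Call:
servo_tool(commands=[[[255,0,-0.2,-1,0,0,0],[255,0,-0.4,-3,0,0,0],[255,0,-0.7,-5,0,0,0],[255,0,-1,-7,0,0,0],[255,1,-1.2,-9,0,0,0],[255,2,-1.4,-11,0,0,0],[255,3.2,-1.6,-12.2,0,0,0],[255,3.9,-1.6,-12.7,0,0,0]]])

```text
time: 9.3
tool_pos: [424.5, 55.1, 126.0]
tcp_rot: [-162.7, 89.8, 179.9]
ft_force: [0.0, -0.6, -0.7]
finger_gap: 0.2
```

```bash
python3 -c "
from plan import *
to([428.5,54.5,94],-17.5)
"
```

```text
t 9.3 pos [424.5  55.1 126. ] zang -17.4 F [ 0.  -0.6 -0.7] gap 0.2 q [  1. -16. 118.   0.  77.  18.]
shift cm [3.2  0.06 0.41] turn [ 0.1 -0.2  0.1]
```

Call:
servo_tool(commands=[[[255,0.5,0,0.2,0,0,0],[255,1.3,0,0.35,0,0,0],[255,2.1,0,0.35,0,0,0],[255,2.8,0,0.35,0,0,0],[255,3.2,0,0.35,0,0,0],[255,3.2,0,0.35,0,0,0]]])

```text
time: 9.9
tool_pos: [430.1, 53.8, 95.4]
tcp_rot: [-163.6, 89.9, 178.9]
ft_force: [0.1, -0.1, -0.3]
finger_gap: -0.0
```

```bash
python3 -c "
from plan import *
to([428.5,54.3,86],-17.5)
"; python3 snap.py 9 wrist
```

```text
t 9.9 pos [430.1  53.8  95.4] zang -17.5 F [ 0.1 -0.1 -0.3] gap -0.0 q [  0. -13. 119.   0.  73.  18.]
shift cm [ 0.94 -0.   -0.16] turn [ 0.  -0.1  0. ]
t 9.9 pos [430.1  53.8  95.4] zang -17.5 F [ 0.1 -0.1 -0.3] finger in bar frame [-102.4    6.4]
```

View pics/wrist9.png

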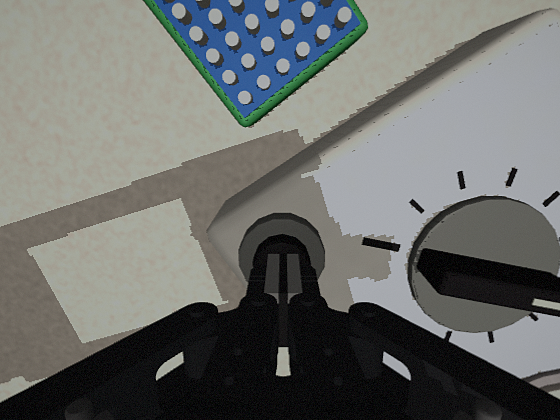

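The fingertips are over the button at (282,245), and the selector bar's tail lines up with the long mark at (380,244). Pressing next.

Call:
servo_tool(commands=[[[255,0.2,0,-0.1,0,0,0],[255,0.4,0,-0.1,0,0,0],[255,0.6,0,-0.1,0,0,0],[255,0.7,0,-0.1,0,0,0],[255,0.7,0,-0.1,0,0,0]]])

```text
time: 10.45
tool_pos: [429.8, 54.2, 89.5]
tcp_rot: [18.3, 90.0, 0.8]
ft_force: [0.5, 0.4, 3.2]
finger_gap: -0.1
```

Call:
servo_tool(commands=[[[255,0.1,0,0,0,0,0],[255,0.2,0,0,0,0,0],[255,0.2,0,0,0,0,0]]])

```text
time: 10.75
tool_pos: [429.8, 54.2, 87.4]
tcp_rot: [23.8, 90.0, 6.4]
ft_force: [-0.4, 0.9, 3.9]
finger_gap: -0.0
```

Call:
servo_tool(commands=[[[255,0.05,0,0,0,0,0],[255,0.1,0,0,0,0,0],[255,0.1,0,0,0,0,0]]])

```text
time: 11.05
tool_pos: [429.8, 54.2, 86.4]
tcp_rot: [21.0, 90.0, 3.6]
ft_force: [0.1, -0.3, 5.2]
finger_gap: -0.0
```

Call:
servo_tool(commands=[[[255,0.05,0,0,0,0,0],[255,0.1,0,0,0,0,0],[255,0.1,0,0,0,0,0]]])

```text
time: 11.35
tool_pos: [429.8, 54.2, 85.9]
tcp_rot: [20.2, 90.0, 2.7]
ft_force: [-1.8, -0.4, 10.1]
finger_gap: 0.3
```

Call:
servo_tool(commands=[[[255,0.05,0,0,0,0,0],[255,0.1,0,0,0,0,0],[255,0.1,0,0,0,0,0],[255,0.1,0,0,0,0,0]]])

```text
time: 11.75
tool_pos: [430.0, 54.2, 85.8]
tcp_rot: [11.8, 90.0, -5.7]
ft_force: [-6.1, 0.1, 19.1]
finger_gap: 0.2
```

The hand is against the hard stop: 19 N and no further travel. Releasing and lifting away.

Call:
servo_tool(commands=[[[255,-0.3,0,0,0,0,0],[255,-0.8,0,0,0,0,0],[255,-1.5,0,0,0,0,0],[255,-3,0,0,0,0,0],[255,-5,0,0,0,0,0],[255,-7.5,0,0,0,0,0],[255,-10,0,0,0,0,0],[255,-12,0,0,0,0,0]]])

```text
time: 12.55
tool_pos: [429.3, 54.1, 205.5]
tcp_rot: [-133.7, 90.0, -151.1]
ft_force: [1.4, -0.5, 0.5]
finger_gap: -0.0
```

Call:
servo_tool(commands=[[[255,0,0,0,0,0,0],[255,0,-1,-1,0,0,0],[255,0,-3.5,-1.5,0,0,0],[255,0,-6.5,-2,0,0,0],[255,0,-10,-2,0,0,0],[255,0,-13.5,-2,0,0,0],[255,0,-16,-2,0,0,0],[255,0,-17,-2,0,0,0]]])

```text
time: 13.35
tool_pos: [358.2, -103.4, 203.0]
tcp_rot: [-171.2, 89.9, 171.2]
ft_force: [-0.1, 0.6, -1.2]
finger_gap: -0.4
```

```bash
python3 -c "
from plan import *
to([400,-200,200],-17.5)
"; python3 snap.py 10 top,scene; python3 - <<'E'
from h import *
for n in ("top10","scene10"):
    c=load(n+".npz"); cv2.imwrite(f"pics/{n}f.png",np.ascontiguousarray(c['p'][:,:,::-1]))
    W=cloud(c); H=np.hypot(W[...,0]-428.5,W[...,1]-54.5); m=(H<12)&(W[...,2]>80); print(n,m.sum(),np.median(W[m][:,2]) if m.sum() else None)
    m=(np.hypot(W[...,0]-525.8,W[...,1]-17)<42)&(W[...,2]>101)&(W[...,2]<110)
    if m.sum()>30:
        P=W[m][:,:2]; P0=P.mean(0); v=np.linalg.svd(P-P0)[2][0]; print("bar",m.sum(),P0,np.degrees(np.arctan2(v[1],v[0])))
E
```

```text
t 13.35 pos [ 358.2 -103.4  203. ] zang -17.6 F [-0.1  0.6 -1.2] gap -0.4 q [-24. -30. 121.  -0.  89.  -6.]
shift cm [ 0.29 -7.94  6.91] turn [-0.1 -0.1  0. ]
t 13.35 pos [ 358.2 -103.4  203. ] zang -17.6 F [-0.1  0.6 -1.2] finger in bar frame [-123.4 -165.4]
top10 86 91.42858741390455
bar 165 [525.87447829  15.84830648] 150.90790834726005
scene10 60 92.76502816228782
bar 127 [525.74371733  17.50863715] -29.612263134531453
```

View pics/scene10f.png

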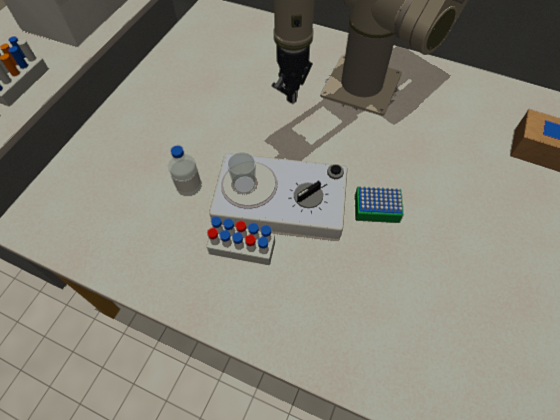

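View pics/scene10.png

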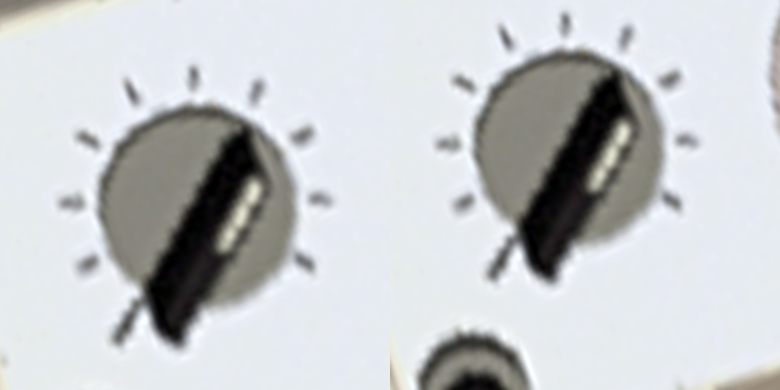

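View pics/top10f.png

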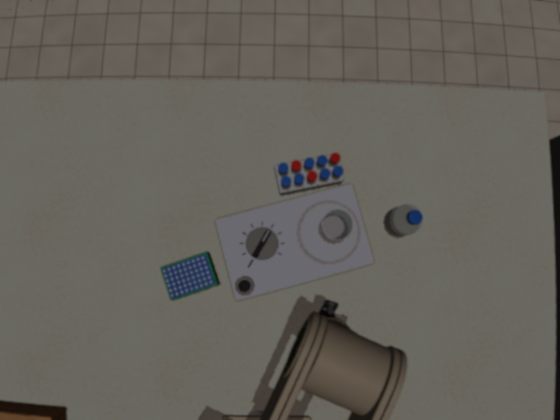

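The selector points at step 6: its angle measures about -29.1° (top) and -29.6° (scene), against -29.1° expected. The button is back up at 91–93 mm, the loose objects look where they were, and the arm is clear.

```bash
python3 -c "
from bench import r
s=r.sense(); print(s['time'],abs(s['qd']).max(),s['ft_force']); print(r.hand_in())"
```

```text
13.45 2.5609047099536824 [ 0.24979505  0.39144853 -0.25231348]
the job is handed in; nothing more can be done
None
```

The selector is at step 6, and the start button was then pressed fully down and released. I handed the job in at 13.45 s of the 64 s allowed.

- **Selector:** it started at step 1, and I pushed the bar five clicks with the shut fingertips, without gripping it. At the last push the finger stopped about 18° past step 5, and the selector snapped on into step 6 by itself. The final pictures put the bar at -29.1° (top) and -29.6° (scene), against an expected -29.1°, with its tail on the long "off" mark. I saw the selector only between pushes, so a brief overshoot during the snap would not show.
- **Start button:** it was pressed about 6 mm down, until it met a hard stop at 19 N with no further travel. In the last pictures its top is back at 91–93 mm, its height before the press within the measuring error.
- **Surroundings:** the beaker, bottle, rack and tip box look unmoved in the last pictures; I compared them by eye and did not measure them. The arm was clear of everything at hand-in. The highest force reading at the end of any move was about 20 N.

No check failed. The one disagreement was just after the last click, when the wrist and scene cameras gave bar angles of -27.1° and -31.4°. Both views were partly blocked by the hand, and the clear views afterwards agreed with step 6.

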